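# Unlatch the contact grill and hold its lid half open

### The job

The cold contact grill on the worktop is going to have its plates wiped. With the lid still shut, turn the latch knob on the pod at its left (as seen from the robot) clockwise from above about a quarter turn, so that its arm no longer bars the lid; then raise the lid by its handle and hold it open at 50 degrees. Finish while still holding it there in the fingers, steady: the lid falls shut if let go, and nothing may prop it; leave the two jars and the mug standing where they are.

Things in the scene. Friction and masses are not known exactly. Their poses are not given: they have to be found in the camera images.
- grill: Contact grill, 230 deep x 250 wide mm: grey lower half fixed on the worktop, steel lid, lid top 97 mm up when shut. Origin on the worktop under its middle; x points from the front (handle, robot side) to the hinges at the back, y to its left, z up. At its left side, 4 mm off the lid, a grey pod (54 x 52 mm, 96 high, centre 70 mm before and 155 mm left of the origin) carries the latch
- grill_lid (a joint): Opening angle of the steel lid in rad: 0 shut (level), up to 1.75. It turns about the grill's y axis, the handle end rising and going back (+x). The lid is 32 mm thick, about 0.6 kg (it varies), on a free hinge: it falls shut from anywhere below about 1.3; lifting at the handle takes some 2 to 4 N
- lid_handle (a point): Middle of the handle: round aluminium bar, 16 mm diameter, 130 mm long, along the grill's y, on a post at each end. With the lid shut: 285 mm before the hinge axis, 36 mm above it, 100 mm above the worktop, 55 mm before the lid's front edge (a finger fits between), axes as the grill's. Moves with the lid. The bar can roll between finger pads, so the tool may stay upright as the lid swings
- lid_hinge (a point): A point on the hinge axis, mid-width, at the back: 115 mm behind the grill's middle, 64 mm above the worktop
- latch (a joint): Angle of the latch knob in rad, 0 to 1.57 (hard stops), growing clockwise seen from above: at 0 its arm points to the grill's right (-y) over the lid's edge and bars the lid; from about 1.05 it is clear of the lid; at 1.57 it points to the front (-x). Starts between 0 and 0.3. It stays where it is left; friction about 0.06 N m
- latch_grip (a point): On the latch's upright axis, at the height to grip, 131 mm above the worktop. The black knob is an upright bar 44 mm long, 14 mm thick, its top 12 mm above this point, its flat sides reaching 24 mm below, on a 40 mm disc; the arm (14 wide, 8 thick) at its foot reaches 46 mm from the axis. x: along the bar, towards the arm's end; z up. Turns with the knob
- spice_jar: Bystander: amber jar with red cap, 44 mm in diameter, 100 mm high, right of the grill. Origin under its middle, z up. Leave it
- herb_jar: Bystander: green jar with steel cap, 48 mm in diameter, 85 mm high, right of the grill. Origin under its middle, z up. Leave it
- mug: Bystander: white mug, 80 mm in diameter, 90 mm high, left of the grill. Origin under its middle, z up. Leave it

How it is judged:
By the outcome, as a careful person would: the job done as asked, in the order asked, and still so for the second after the job is handed in, while the arm keeps its last pose, push and grip.
It also fails if it takes over 46 s, if anything falls off the work surface, if the arm or the gripper's body presses on something with over 40 N, if the wrist force passes 120 N, or if a joint passes its speed limit or range.

### The arm

A 6-joint arm with a two-finger parallel gripper is mounted at the origin on the work surface. World frame = base frame: x ahead of the robot, y to its left, z up, the work surface at z = 0. Lengths are in m, angles in rad, forces in N, time in s.
With the tool pointing down it reaches from about 0.375 to 0.75 m from the base axis. Payload 9 kg.
Tool frame: the origin (TCP) lies between the finger pads; the fingertips stand 25 mm ahead of it and the grasp point (between the pads) lies 6 mm ahead of it; z points along the fingers, y is the direction in which the jaws open and shut (so a half turn about z gives the same grasp; the last joint's range is limited). The gripper opens to 85 mm and grips with 20 to 120 N. Pads are 22 mm wide; open, the fingers measure 114 mm over their backs; the gripper's body (76 mm by 85 mm) begins 54 mm behind the grasp point. The pads swing forward as they close: fully open they stand 13 mm farther back than shut.
Start: joints at [1.05, 0.104, 0.097, 1.564, 0, 1.353], TCP at [0.179, 0.573, 0.223] pointing down, gripper open.
Joint ranges: [-2.99, 2.99], [-0.84, 1.86], [-1.1, 1.16], [-1.84, 2.11], [-1.51, 1.56], [-3.14, 3.14]. Speed limits (rad/s): [2.22, 2.22, 2.57, 3.14, 3.14, 3.14].

### API

Orientations are given as a unit quaternion [x, y, z, w].
In Python, from station import bot gives the robot as it stands.
- The arm moves only by the tool jog_arm, never from a script. Its argument "motion" is a list of rows, each a list of 5 numbers: the closure in counts, from 0 (fully open) to 255 (shut), then the shift along the tool's x, y, z in m, then the turn about the tool's z in degrees. A call has 1 to 12 rows; each row is the pose to reach, as a shift and turn from the pose commanded when the call began, along the tool's axes at that moment; what a row does not reach only later rows make up. A row lasts 1/8 s, in which the tool goes at most 62.5 mm and 10.7 degrees, less where a joint would pass 70% of its speed; a pose out of reach is approached as far as the arm can. A call with a gripper value outside its range is refused whole. The fingers move at their own pace and stop on an object; "force" is the grip in N (left out, the last holds). Time passes only in rows, so rows that repeat a pose let the fingers close. It gives the time, the measured TCP pose, the force and the opening at its end, in the units of the state.
- bot.get_state(): the state, without advancing time (a new reading comes with each control period).
- bot.snapshot(name): name is "scene" or "top" or "wrist"; returns (picture, depth): 480x640x3 uint8, red, green, blue; 480x640 float32, m along the optical axis (not along the pixel's ray), 0 where there is no reading.
- bot.camera_model(name): a dict with "fx", "fy", "cx", "cy" (pixels), "R" (3x3) and "t" (3): a world point X has camera coordinates R X + t. Camera axes: x right, y down, z forward; pixel columns grow to the right and rows downward; lengths in m; the calibration is good to about 2 mm. A picture is of the moment at which its call begins: read the wrist's pose just before it. camera_model takes no time and is no camera call; for the wrist camera it gives the pose at the moment of the call.
- bot.hand_in(): hands the job in, once; it reports no verdict.
The state is a dict: "t": time; "qpos": joint angles; "qvel": joint speeds; "joint_torque": joint torques, N m; "position": TCP position; "orientation": TCP orientation; "contact_force": force on the tool from outside, world axes, zero at the start; "moment": the same for the moment, N m; "width": finger opening in m.
Only numpy, scipy, OpenCV 4.12 (cv2) and the standard library are available. Lean on these libraries where they do the work, as an engineer would, in place of code of your own. Each camera call takes 0.05 s, during which the arm holds its last target.

## Working session

There is one attempt and no reset: what is moved stays moved. The work goes in short steps, Python scripts to look and compute and a tool call to move; the robot and the scene stay as the last step left them, time stands still between calls to the robot, and variables do not carry over. Pictures are saved under pics/ and viewed, and the job is handed in when it is done.

Besides the shell and the picture viewer there is one more tool, called after "Request:" as a command line: name --pt "numbers of a row" for each row, then --argument value for the rest. jog_arm: Moves the arm, as the interface text tells. Its arguments: {"type":"object","properties":{"motion":{"type":"array","items":{"type":"array","items":{"type":"number"}}},"force":{"type":"number"}},"required":["motion"]}

```bash
ls; mkdir -p pics; python3 - <<'E'
from station import bot
import cv2,numpy as np
print(bot.get_state())
for n in("scene","top"):
    m=bot.camera_model(n);p,d=bot.snapshot(n)
    cv2.imwrite(f"pics/{n}0.png",p[:,:,::-1]);np.savez(f"pics/{n}0.npz",p=p,d=d,**m)
    print(n,m)
E
```

```text
pics
{'t': 0.0, 'qpos': array([1.05030207e+00, 1.04710453e-01, 9.63956846e-02, 1.56389665e+00,
       2.77881294e-05, 1.35311190e+00]), 'qvel': array([ 0.00147724,  0.00063506, -0.00037308,  0.00055082, -0.00188482,
        0.00030859]), 'joint_torque': array([ 1.47352090e-03, -5.56948256e+01,  5.03637278e+01,  1.73504208e-02,
       -8.87783722e-05,  4.49963932e-05]), 'position': array([0.17870662, 0.57238014, 0.22177531]), 'orientation': array([ 1.50827092e-01,  9.88559906e-01, -6.54884603e-04, -2.68217063e-04]), 'contact_force': array([ 0.31911747, -0.86347879, -0.28336679]), 'moment': array([-0.02503369,  0.00360019,  0.00813217]), 'width': 0.08518165562453082}
scene {'fx': 483.9920080532509, 'fy': 483.9920080532509, 'cx': 318.65445010108874, 'cy': 244.546811962542, 'R': array([[ 0.06065064,  0.99815133, -0.0039261 ],
       [ 0.65534329, -0.04278683, -0.75411834],
       [-0.75289221,  0.04316482, -0.65672682]]), 't': array([-0.0518147 , -0.31368414,  1.47292904])}
top {'fx': 490.431449948545, 'fy': 490.431449948545, 'cx': 317.7216125185123, 'cy': 229.89168295081367, 'R': array([[-0.00845536, -0.99977028, -0.01969507],
       [-0.99383222,  0.01057974, -0.11038832],
       [ 0.11057133,  0.01864022, -0.99369337]]), 't': array([0.00511559, 0.62739775, 0.90068971])}
```

View pics/top0.png

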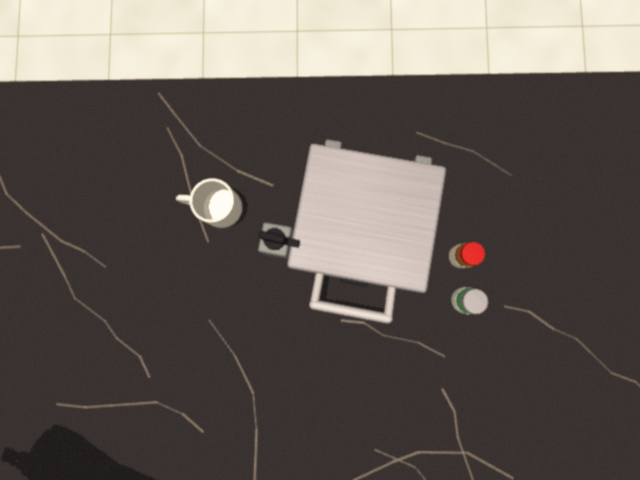

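View pics/scene0.png

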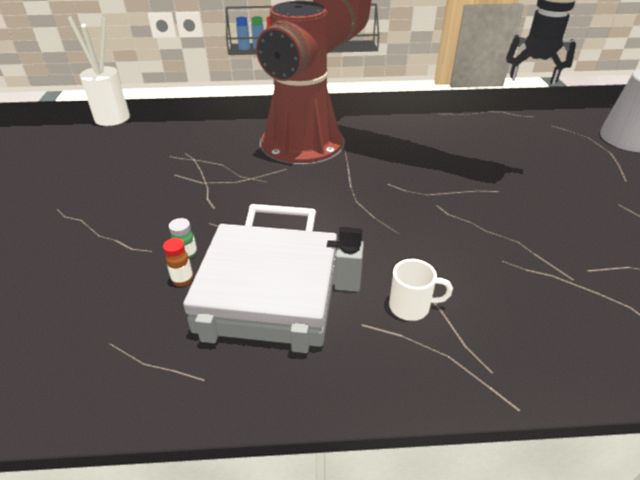

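The top view shows the lid with corners at about (312,145), (445,168), (427,292) and (289,267). The handle bar runs (314,305)–(390,318), the knob is at (273,239) with its arm towards (298,243), and the mug is at (213,203). The jars are on the right at (472,254) and (475,301).

```bash
cat > h.py <<'E'
import numpy as np,cv2
def ray(m,uv,z):
    uv=np.atleast_2d(uv).astype(float);R=m['R'];t=m['t'];c=-R.T@t
    d=np.c_[(uv[:,0]-m['cx'])/m['fx'],(uv[:,1]-m['cy'])/m['fy'],np.ones(len(uv))]@R
    return c+d*((z-c[2])/d[:,2])[:,None]
def cloud(m,d):
    v,u=np.mgrid[:480,:640];P=np.stack([(u-m['cx'])/m['fx']*d,(v-m['cy'])/m['fy']*d,d],-1)
    return (P-m['t'])@m['R']
E
python3 - <<'E'
from h import *
m=np.load('pics/top0.npz');p=m['p'];d=m['d'];C=cloud(m,d)
hsv=cv2.cvtColor(p,cv2.COLOR_RGB2HSV)
bright=((hsv[...,2]>140)&(hsv[...,1]<60)).astype(np.uint8)
bright[:110]=0
roi=bright.copy();roi[:,:270]=0;roi[:,455:]=0
n,l,s,c=cv2.connectedComponentsWithStats(roi)
print(s[s[:,4]>100])
k=1+np.argmax(s[1:,4]);M=(l==k).astype(np.uint8)
op=cv2.morphologyEx(M,cv2.MORPH_OPEN,np.ones((25,25)))
r=cv2.minAreaRect(cv2.findContours(op,0,1)[0][0]);print(r)
b=ray(m,cv2.boxPoints(r),.097);print("lid",b.round(4), b[:,:2].mean(0),[np.linalg.norm(b[i]-b[i-1]) for i in range(4)])
for i in range(4):
    e=b[i]-b[i-1];print(np.degrees(np.arctan2(e[1],e[0])))
# depth checks
for uv in [(365,215),(350,312),(275,240),(275,232),(295,243),(213,203)]:
    print(uv,C[uv[1],uv[0]].round(4))
# handle points by depth
h=(C[...,2]>.085)&(C[...,2]<.125)
v,u=np.nonzero(M&~cv2.dilate(op,np.ones((9,9))))
q=ray(m,np.c_[u,v],.100);print("handle px",len(u))
np.save('pics/hq.npy',q)
# knob: dark pixels with height>.12
kz=(C[...,2]>.133)&(C[...,2]<.16);kz[:,:230]=0;kz[:,320:]=0;kz[:200]=0;kz[280:]=0
v,u=np.nonzero(kz);print(len(u));r=cv2.minAreaRect(np.c_[u,v].astype(np.float32));print(r)
b=ray(m,cv2.boxPoints(r),.143);print("knob",b,b.mean(0))
cv2.imwrite('pics/k.png',cv2.resize(p[190:340,230:430,::-1],None,fx=4,fy=4,interpolation=cv2.INTER_NEAREST))
E
```

```text
[[     0      0    640    480 288196]
 [   288    141    157    182  18773]]
((367.4205322265625, 216.69699096679688), (139.6109619140625, 129.26211547851562), 10.080597877502441)
lid [[ 0.5531  0.0521  0.097 ]
 [ 0.7834  0.0106  0.097 ]
 [ 0.7348 -0.2362  0.097 ]
 [ 0.5083 -0.1883  0.097 ]] [ 0.64492857 -0.0904315 ] [np.float64(0.2445912069721186), np.float64(0.2340192704645952), np.float64(0.25151181289956426), np.float64(0.2314626822343759)]
79.44921044445697
-10.224504107413114
-101.14763388842809
168.06923044786606
(365, 215) [ 0.6462 -0.0865  0.0977]
(350, 312) [ 0.4764 -0.0566  0.1085]
(275, 240) [0.5989 0.0691 0.1444]
(275, 232) [0.6166 0.0732 0.1057]
(295, 243) [0.5966 0.0378 0.1082]
(213, 203) [0.6866 0.2074 0.0057]
handle px 1226
222
((271.462890625, 236.17640686035156), (26.11182975769043, 8.600936889648438), 11.888657569885254)
knob [[0.60321207 0.09827845 0.143     ]
 [0.61746537 0.09534928 0.143     ]
 [0.60787808 0.05212374 0.143     ]
 [0.59367437 0.05512551 0.143     ]] [0.60555747 0.07521925 0.143     ]
```

View pics/k.png

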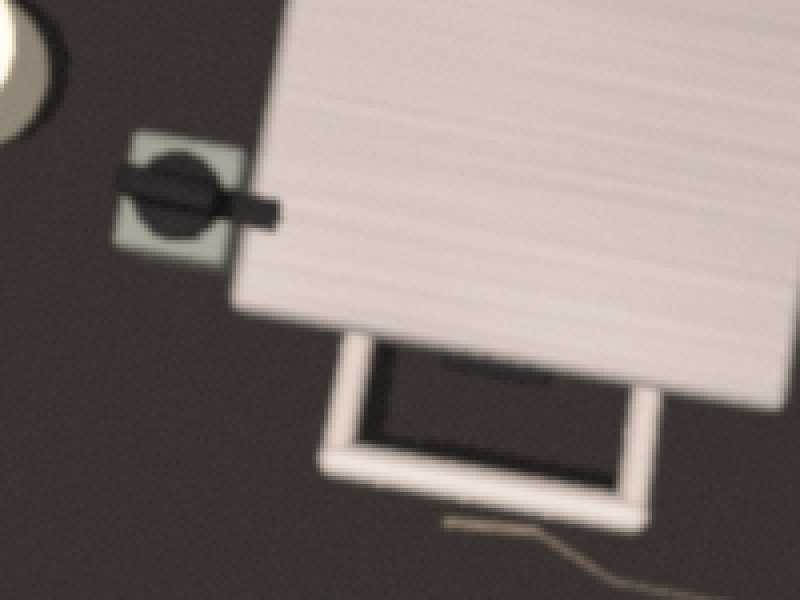

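```bash
cat >> h.py <<'E'
from scipy.spatial.transform import Rotation as Ro
def togo(s,tgt,jaw=None):
    M=Ro.from_quat(s['orientation']).as_matrix()
    dx=M.T@(np.array(tgt)-s['position']);y=np.degrees(np.arctan2(M[1,1],M[0,1]))
    print("shift",dx.round(4),"jaw",y.round(2),"tilt",np.degrees(np.arccos(-M[2,2])).round(2))
    if jaw is not None: print("turn",(y-jaw+180)%360-180)
E
python3 - <<'E'
from h import *
from station import bot
q=np.load('pics/hq.npy')[:,:2];a=np.radians(-10.9);R=np.array([[np.cos(a),np.sin(a)],[-np.sin(a),np.cos(a)]])
g=(q-np.array([.645,-.0904]))@R.T
bar=g[(abs(g[:,1])<.045)&(g[:,0]<-.15)&(g[:,0]>-.19)]
print(len(bar),bar.mean(0),np.percentile(bar[:,0],[2,98]),"slope deg",np.degrees(np.polyfit(bar[:,1],bar[:,0],1)[0]))
all_=g[(g[:,0]<-.158)&(g[:,0]>-.19)];print("y ext",all_[:,1].min(),all_[:,1].max())
togo(bot.get_state(),[.6056,.0752,.215],167.5)
E
```

```text
457 [-1.70887421e-01  3.78896518e-05] [-0.17817082 -0.16361324] slope deg 0.20757684185725894
y ext -0.07137850370462354 0.07238053839223194
shift [-0.5557 -0.3473  0.0071] jaw 72.65 tilt 0.07
turn -94.84789686114502
```

Request:
jog_arm --pt "0 -0.05 -0.03 0 -10" --pt "0 -0.1 -0.063 0 -20" --pt "0 -0.15 -0.094 0 -30" --pt "0 -0.2 -0.125 0 -40" --pt "0 -0.25 -0.156 0 -50" --pt "0 -0.3 -0.188 0 -60" --pt "0 -0.35 -0.22 0 -70" --pt "0 -0.4 -0.25 0 -80" --pt "0 -0.45 -0.281 0 -90" --pt "0 -0.5 -0.313 0.004 -95" --pt "0 -0.54 -0.338 0.007 -95" --pt "0 -0.556 -0.347 0.007 -95"

```text
t: 1.6
position: [0.6073, 0.0726, 0.2141]
orientation: [-0.626, 0.78, 0.0, -0.001]
contact_force: [-0.2, -0.2, -0.2]
width: 0.0855
```

```bash
python3 - <<'E'
from h import *
from station import bot
s=bot.get_state();print(s['t'],s['position'],s['qpos'],s['contact_force'])
m=bot.camera_model("wrist");p,d=bot.snapshot("wrist")
cv2.imwrite("pics/w1.png",p[:,:,::-1]);np.savez("pics/w1.npz",p=p,d=d,**m)
C=cloud(m,d);k=(C[...,2]>.136)&(C[...,2]<.155)&(np.hypot(C[...,0]-.6056,C[...,1]-.0752)<.05)
v,u=np.nonzero(k);print(len(u),np.median(C[k][:,2]))
b=ray(m,cv2.boxPoints(cv2.minAreaRect(np.c_[u,v].astype(np.float32))),.143);print(b,b.mean(0))
for i in range(4):
    e=b[i]-b[i-1];print(np.linalg.norm(e),np.degrees(np.arctan2(e[1],e[0])))
togo(s,[.6056,.0752,.137],167.5)
E
```

```text
1.6 [0.60726462 0.07262544 0.21406088] [-9.43289956e-02  1.40569095e-01  1.20938283e-01  1.55292022e+00
 -3.19492693e-04 -1.44617966e+00] [-0.23125663 -0.16316352 -0.17345868]
1771 0.14336873930312138
[[0.60502799 0.05237734 0.143     ]
 [0.5921178  0.05524526 0.143     ]
 [0.60115822 0.09873285 0.143     ]
 [0.61482    0.09569086 0.143     ]] [0.603281   0.07551158 0.143     ]
0.04440658439066003 -102.73887094418238
0.013224906324216181 167.47544574715226
0.04441733819711106 78.25632331617686
0.013996351940551988 -12.552961318470773
shift [-0.0022  0.0021  0.0771] jaw 167.46 tilt 0.1
turn -0.04467221928277354
```

View pics/w1.png

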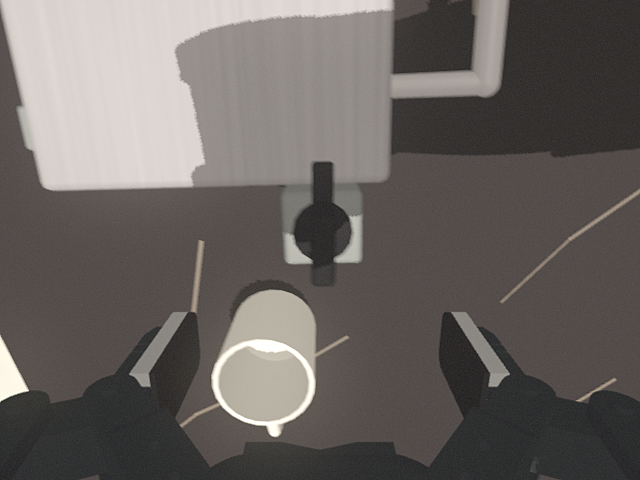

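The wrist view shows the knob bar centred at about (323,225) with its arm up over the lid. The jaw line runs across its flats, and the mug at (265,360) is well below finger height. The knob fix agrees with the first one within 2.5 mm.

Request:
jog_arm --pt "0 0 0 0.02 0" --pt "0 0 0 0.03 0" --pt "0 0 0 0.03 0" --pt "0 0 0 0.03 0"

```text
t: 2.15
position: [0.6061, 0.0762, 0.1864]
orientation: [-0.627, 0.779, -0.0, 0.0]
contact_force: [0.5, -0.7, 0.2]
width: 0.0852
```

```bash
python3 - <<'E'
from h import *
from station import bot
togo(bot.get_state(),[.6044,.0753,.137],167.6)
m=np.load('pics/top0.npz')
print(ray(m,(212,201),.09),ray(m,(473,254),.1),ray(m,(475,301),.085))
E
```

```text
shift [0.0013 0.0015 0.0494] jaw 167.69 tilt 0.05
turn 0.08926090145254761
[[0.67603996 0.18942703 0.09      ]] [[ 0.57474136 -0.27399113  0.1       ]] [[ 0.49261726 -0.27835039  0.085     ]]
```

Request:
jog_arm --force 40 --pt "0 0.001 0.001 0.02 0" --pt "0 0.001 0.001 0.04 0" --pt "0 0.001 0.001 0.049 0" --pt "0 0.001 0.001 0.049 0" --pt "120 0.001 0.001 0.049 0" --pt "255 0.001 0.001 0.049 0" --pt "255 0.001 0.001 0.049 0" --pt "255 0.001 0.001 0.049 0" --pt "255 0.001 0.001 0.049 0" --pt "255 0.001 0.001 0.049 0"

```text
t: 3.4
position: [0.6049, 0.075, 0.1366]
orientation: [-0.627, 0.779, 0.0, 0.0]
contact_force: [0.3, -0.6, -0.3]
width: -0.0002
```

```bash
python3 - <<'E'
from h import *
from station import bot
s=bot.get_state();print(s['width'],s['position'],s['moment'])
p,d=bot.snapshot("wrist");cv2.imwrite("pics/w2.png",p[:,:,::-1])
m=bot.camera_model("scene");p,d=bot.snapshot("scene");cv2.imwrite("pics/s2.png",cv2.resize(p[180:330,180:480,::-1],None,fx=2.6,fy=2.6))
print(bot.get_state()['width'])
E
```

```text
-0.00021303817995604123 [0.6049403  0.07500176 0.13655943] [-0.00071957  0.01714431 -0.00508551]
2.7948048342612178e-05
```

View pics/w2.png

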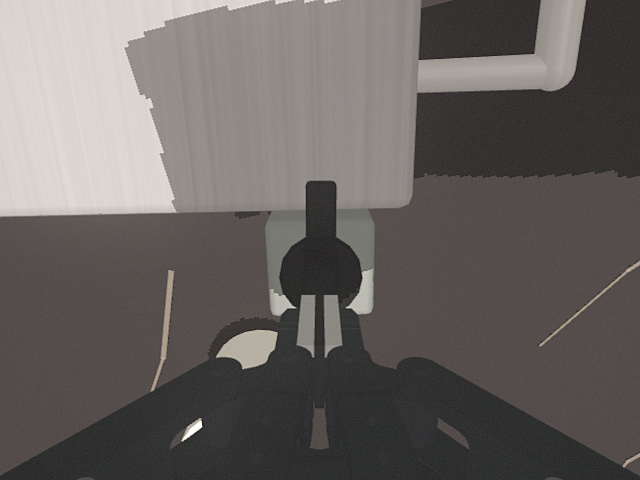

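View pics/s2.png

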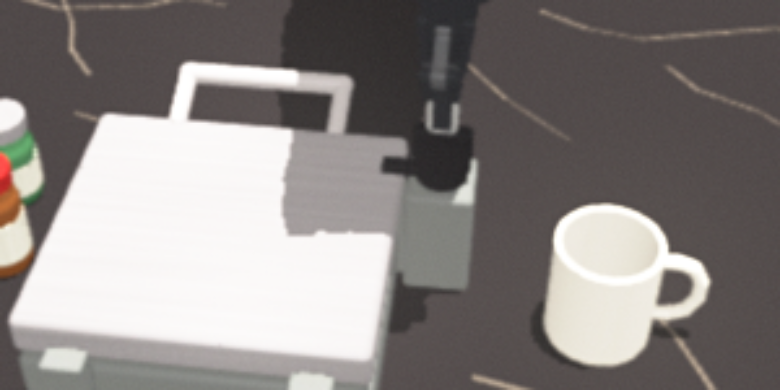

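The wrist view shows the pads almost shut at (320,320), just in front of the knob disc at (320,275). The scene view shows the tips against or above the knob. I need to find where the pads actually are relative to the bar.

```bash
python3 - <<'E'
from h import *
from station import bot
s=bot.get_state();print(s['width'],s['position'])
out={}
for n in ("wrist","top","scene"):
    m=bot.camera_model(n);p,d=bot.snapshot(n);C=cloud(m,d)
    P=s['position'];pts=[P,P-[0,0,.006],P-[0,0,.025],[.6044,.0753,.143],[.6044,.0753,.131]]
    for X in pts:
        c=m['R']@X+m['t'];print(n,np.round([m['fx']*c[0]/c[2]+m['cx'],m['fy']*c[1]/c[2]+m['cy'],c[2]],3))
    if n=="wrist":
        for v in range(180,400,12): print(v,[tuple(C[v,u].round(3)) for u in (308,320,331)])
    u0,v0={"wrist":(260,220),"top":(230,190),"scene":(300,190)}[n]
    cv2.imwrite(f"pics/{n}3.png",cv2.resize(p[v0:v0+120,u0:u0+120,::-1],None,fx=5,fy=5,interpolation=cv2.INTER_CUBIC))
E
```

```text
2.7948048342612178e-05 [0.60495999 0.07496852 0.13662085]
wrist [3.16638e+02 3.04016e+02 1.67000e-01]
wrist [3.16705e+02 2.97447e+02 1.73000e-01]
wrist [3.16891e+02 2.79242e+02 1.91000e-01]
wrist [3.18155e+02 3.11988e+02 1.61000e-01]
wrist [3.18189e+02 2.98296e+02 1.72000e-01]
180 [(np.float64(0.6), np.float64(0.032), np.float64(0.098)), (np.float64(0.594), np.float64(0.032), np.float64(0.101)), (np.float64(0.589), np.float64(0.033), np.float64(0.102))]
192 [(np.float64(0.6), np.float64(0.036), np.float64(0.106)), (np.float64(0.595), np.float64(0.036), np.float64(0.107)), (np.float64(0.59), np.float64(0.038), np.float64(0.105))]
204 [(np.float64(0.601), np.float64(0.04), np.float64(0.108)), (np.float64(0.596), np.float64(0.042), np.float64(0.106)), (np.float64(0.591), np.float64(0.043), np.float64(0.106))]
216 [(np.float64(0.603), np.float64(0.046), np.float64(0.107)), (np.float64(0.597), np.float64(0.047), np.float64(0.108)), (np.float64(0.593), np.float64(0.048), np.float64(0.107))]
228 [(np.float64(0.604), np.float64(0.051), np.float64(0.107)), (np.float64(0.599), np.float64(0.053
[... 2228 characters left out ...]
64(0.065), np.float64(0.197))]
384 [(np.float64(0.605), np.float64(0.065), np.float64(0.2)), (np.float64(0.604), np.float64(0.078), np.float64(0.183)), (np.float64(0.599), np.float64(0.066), np.float64(0.2))]
396 [(np.float64(0.607), np.float64(0.073), np.float64(0.194)), (np.float64(0.605), np.float64(0.083), np.float64(0.182)), (np.float64(0.601), np.float64(0.075), np.float64(0.194))]
top [272.022 236.885   0.833]
top [272.416 237.222   0.839]
top [273.626 238.26    0.858]
top [271.4   236.853   0.827]
top [272.197 237.529   0.839]
scene [349.416 232.349   0.931]
scene [349.298 234.742   0.935]
scene [348.933 242.191   0.947]
scene [349.682 229.589   0.927]
scene [349.445 234.399   0.935]
```

View pics/wrist3.png

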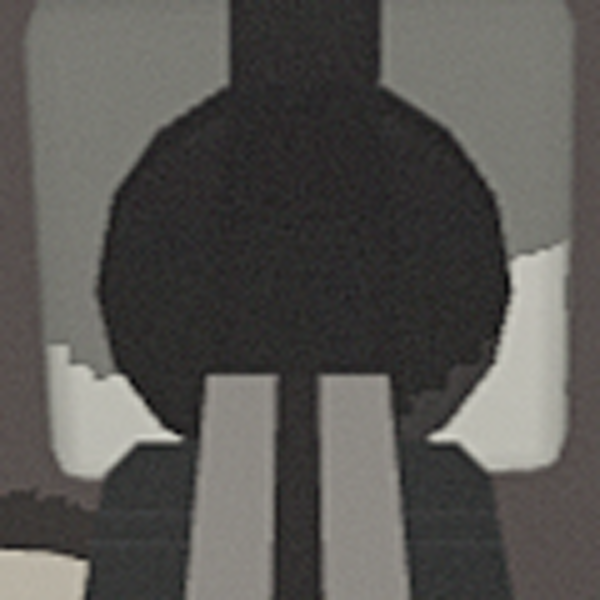

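View pics/scene3.png

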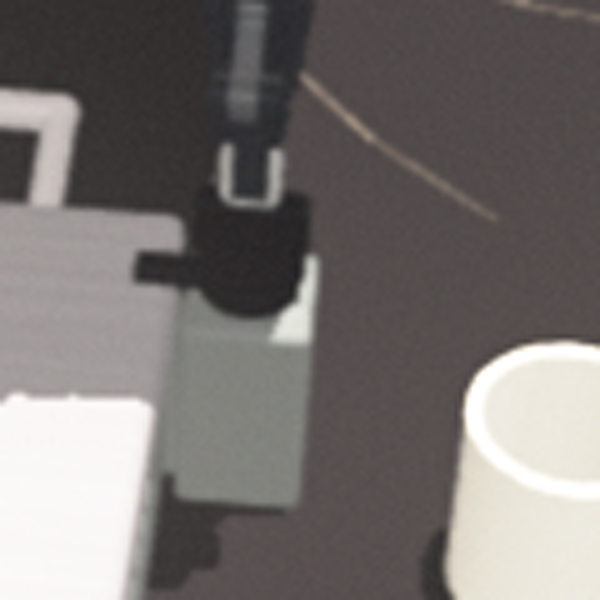

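```bash
python3 - <<'E'
from h import *
m=np.load('pics/w1.npz');C=cloud(m,m['d'])
print(m['fx'],-m['R'].T@m['t'],m['R'])
for v in range(300,420,10): print(v,[tuple(float(x) for x in C[v,u].round(3)) for u in (150,165,175,185,192,446,455,465,480,495)])
E
```

```text
415.0412714356931 [ 0.59027928 -0.00140148  0.36521658] [[-0.97633482  0.21625024  0.00248096]
 [ 0.20699275  0.93109276  0.30036689]
 [ 0.0626444   0.29377219 -0.95382052]]
300 [(0.789, 0.139, -0.002), (0.774, 0.142, -0.001), (0.765, 0.144, -0.001), (0.755, 0.146, -0.0), (0.749, 0.148, -0.002), (0.508, 0.201, -0.001), (0.5, 0.202, 0.0), (0.49, 0.205, -0.0), (0.475, 0.209, -0.002), (0.462, 0.211, 0.001)]
310 [(0.792, 0.149, -0.001), (0.777, 0.151, 0.001), (0.768, 0.154, 0.0), (0.757, 0.155, 0.002), (0.751, 0.157, 0.0), (0.509, 0.211, 0.0), (0.501, 0.214, -0.001), (0.491, 0.216, -0.001), (0.477, 0.219, -0.001), (0.462, 0.223, -0.001)]
320 [(0.795, 0.159, 0.0), (0.782, 0.163, -0.002), (0.65, 0.053, 0.246), (0.647, 0.054, 0.245), (0.646, 0.056, 0.241), (0.563, 0.075, 0.24), (0.561, 0.072, 0.246), (0.558, 0.073, 0.246), (0.478, 0.23, -0.001), (0.463, 0.233, -0.001)]
330 [(0.8, 0.17, -0.002), (0.651, 0.053, 0.251), (0.648, 0.054, 0.251), (0.646, 0.056, 0.249), (0.646, 0.059, 0.243), (0.564, 0.079, 0.24), (0.563, 0.074, 0.249), (0.56, 0.072, 0.252), (0.554, 0.078, 0.245), (0.465, 0.244, 0.
[... 1164 characters left out ...]
.274)]
390 [(0.649, 0.058, 0.274), (0.648, 0.063, 0.268), (0.649, 0.068, 0.262), (0.65, 0.073, 0.255), (0.78, 0.246, 0.0), (0.521, 0.304, -0.001), (0.567, 0.091, 0.255), (0.566, 0.085, 0.264), (0.564, 0.078, 0.272), (0.563, 0.072, 0.28)]
400 [(0.643, 0.054, 0.284), (0.649, 0.066, 0.268), (0.649, 0.07, 0.263), (0.792, 0.257, -0.001), (0.784, 0.258, -0.0), (0.523, 0.317, -0.001), (0.513, 0.319, -0.001), (0.566, 0.088, 0.263), (0.565, 0.08, 0.274), (0.565, 0.07, 0.286)]
410 [(0.641, 0.054, 0.288), (0.634, 0.05, 0.294), (0.65, 0.073, 0.263), (0.795, 0.269, -0.0), (0.788, 0.27, -0.0), (0.524, 0.329, -0.0), (0.515, 0.332, -0.001), (0.566, 0.092, 0.264), (0.571, 0.063, 0.295), (0.566, 0.07, 0.289)]
```

The depth shows something the reported numbers don't: the shut fingertips are really at z≈0.149, while the TCP reads 0.137. They should stand 25 mm ahead of the TCP, but they are about 12 mm behind it. The open-finger frame (tips at 0.241, TCP at 0.214) shows the same ~37 mm offset. The fingers therefore shut above the bar, untouched. I'll open, go down about 35 mm further and regrip.

Request:
jog_arm --force 40 --pt "0 0 0 0 0" --pt "0 0 0 0 0" --pt "0 0 0 0 0" --pt "0 0 0 0 0" --pt "0 0 0 0.015 0" --pt "0 0 0 0.025 0" --pt "0 0 0 0.033 0" --pt "0 0 0 0.033 0"

```text
t: 4.65
position: [0.6043, 0.075, 0.1025]
orientation: [-0.627, 0.779, 0.001, -0.001]
contact_force: [0.0, 1.0, 0.3]
width: 0.0856
```

```bash
python3 - <<'E'
from h import *
from station import bot
s=bot.get_state();print(s['width'],s['position'],s['contact_force'])
m=bot.camera_model("wrist");p,d=bot.snapshot("wrist");cv2.imwrite("pics/w4.png",p[:,:,::-1])
E
```

```text
0.08557436397986717 [0.60431461 0.07503934 0.10249466] [0.01690617 0.9637499  0.31979379]
```

View pics/w4.png

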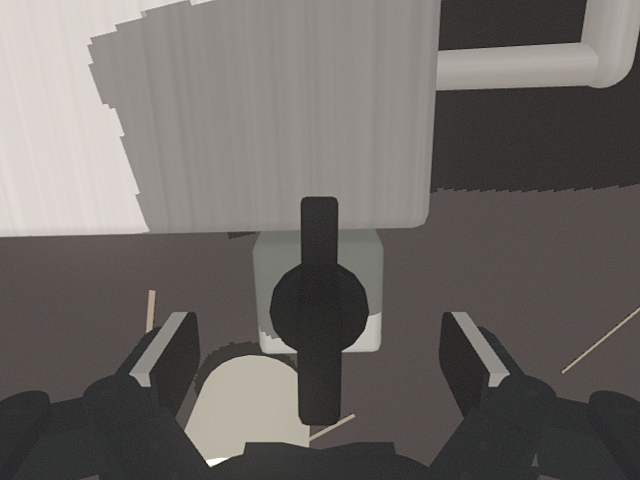

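The wrist view now shows the bar, about (320,300) to (320,425), standing between the open pads at u≈190 and 447, centred. Closing.

Request:
jog_arm --force 40 --pt "150 0 0 0 0" --pt "255 0 0 0 0" --pt "255 0 0 0 0" --pt "255 0 0 0 0" --pt "255 0 0 0 0" --pt "255 0 0 0 0"

```text
t: 5.45
position: [0.6045, 0.0751, 0.1039]
orientation: [-0.627, 0.779, 0.0, -0.0]
contact_force: [-5.2, 1.5, 4.5]
width: 0.0134
```

Request:
jog_arm --pt "255 0 0 -0.001 4" --pt "255 0 0 -0.001 12" --pt "255 0 0 -0.001 20" --pt "255 0 0 -0.001 28" --pt "255 0 0 -0.001 36" --pt "255 0 0 -0.001 44" --pt "255 0 0 -0.001 52" --pt "255 0 0 -0.001 60" --pt "255 0 0 -0.001 68" --pt "255 0 0 -0.001 76" --pt "255 0 0 -0.001 83" --pt "255 0 0 -0.001 86"

```text
t: 6.95
position: [0.6036, 0.0762, 0.1039]
orientation: [0.074, 0.997, 0.001, -0.001]
contact_force: [-6.6, 5.7, 1.8]
width: 0.013
```

Request:
jog_arm --pt "255 0 0 0 0" --pt "255 0 0 0 0"

```text
t: 7.2
position: [0.6036, 0.0762, 0.1039]
orientation: [0.072, 0.997, 0.001, -0.001]
contact_force: [-6.7, 5.4, 1.6]
width: 0.0131
```

```bash
python3 - <<'E'
from h import *
from station import bot
s=bot.get_state();print(s['width'],s['position'],s['contact_force'],s['moment']);togo(s,[.6045,.0751,.2])
m=bot.camera_model("top");p,d=bot.snapshot("top");cv2.imwrite("pics/t5.png",p[:,:,::-1])
p,d=bot.snapshot("scene");cv2.imwrite("pics/s5.png",p[:,:,::-1])
E
```

```text
0.013102823617438279 [0.60356522 0.07617444 0.10389978] [-6.65978319  5.40855139  1.63025603] [ 0.99371001  1.36752647 -0.03467887]
shift [-0.0008 -0.0008 -0.0961] jaw 81.7 tilt 0.2
```

View pics/s5.png

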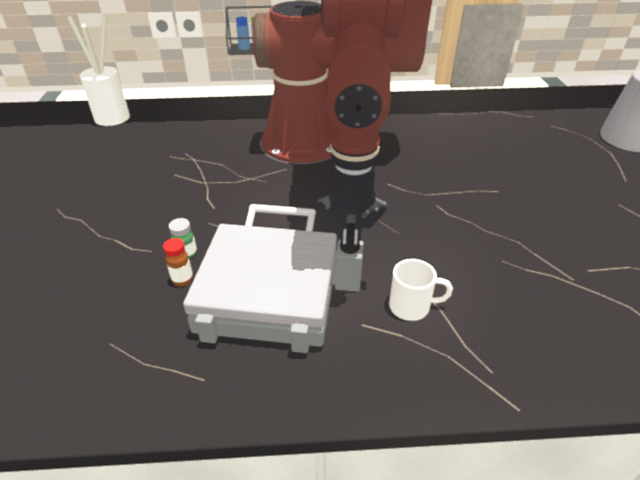

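The scene view shows the latch arm no longer over the lid edge: pod at (348,265), knob in the fingers. The jaw turned 86° while gripping at 13 mm. Next I release, rise and go above the handle.

Request:
jog_arm --pt "0 0 0 0 0" --pt "0 0 0 0 0" --pt "0 0 0 0 0" --pt "0 0 0 0 0" --pt "0 0 0 -0.03 0" --pt "0 0 0 -0.08 0" --pt "0 0.01 -0.015 -0.09 -10" --pt "0 0.03 -0.04 -0.09 -20" --pt "0 0.05 -0.07 -0.09 -30" --pt "0 0.07 -0.1 -0.09 -40" --pt "0 0.09 -0.13 -0.09 -50" --pt "0 0.107 -0.151 -0.09 -60"

```text
t: 8.8
position: [0.4764, -0.0599, 0.1947]
orientation: [-0.438, 0.899, -0.0, 0.0]
contact_force: [0.3, -0.2, 1.2]
width: 0.0852
```

Request:
jog_arm --pt "0 0 0 0 -10" --pt "0 0 0 0 -20" --pt "0 0 0 0 -27" --pt "0 0 0 0 -27" --pt "0 0 0 0 -27"

```text
t: 9.43
position: [0.4772, -0.0589, 0.1946]
orientation: [-0.633, 0.774, -0.0, 0.0]
contact_force: [-0.0, -0.2, -0.0]
width: 0.0856
```

```bash
python3 - <<'E'
from h import *
from station import bot
s=bot.get_state();print(s['t'],s['width'],s['position'],s['contact_force'])
m=bot.camera_model("wrist");p,d=bot.snapshot("wrist");cv2.imwrite("pics/w6.png",p[:,:,::-1]);np.savez("pics/w6.npz",p=p,d=d,**m)
mt=bot.camera_model("top");pt,dt=bot.snapshot("top");cv2.imwrite("pics/t6.png",pt[:,:,::-1])
C=cloud(m,d)
a=np.radians(-11);R=np.array([[np.cos(a),np.sin(a)],[-np.sin(a),np.cos(a)]])
g=(C[...,:2]-np.array([.6445,-.0904]))@R.T
k=(C[...,2]>.1)&(C[...,2]<.115)&(abs(g[...,1])<.05)&(g[...,0]<-.155)&(g[...,0]>-.19)
q=g[k];print(k.sum(),q.mean(0),np.percentile(q[:,0],[2,98]),np.percentile(C[k][:,2],95),np.polyfit(q[:,1],q[:,0],1))
togo(s,[.477,-.058,.066],169)
E
```

```text
9.425 0.08556278939148917 [ 0.47719678 -0.05891806  0.19463236] [-0.00570738 -0.23428945 -0.03653891]
3991 [-0.1722927  -0.00298991] [-0.17979217 -0.16483455] 0.10828902267340394 [-0.00208409 -0.17229893]
shift [-0.0009  0.0004  0.1286] jaw 168.5 tilt 0.01
turn -0.5047042228841008
```

View pics/w6.png

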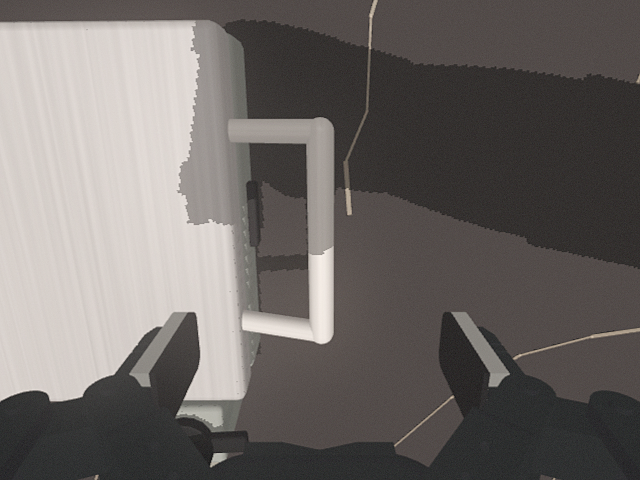

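View pics/t6.png

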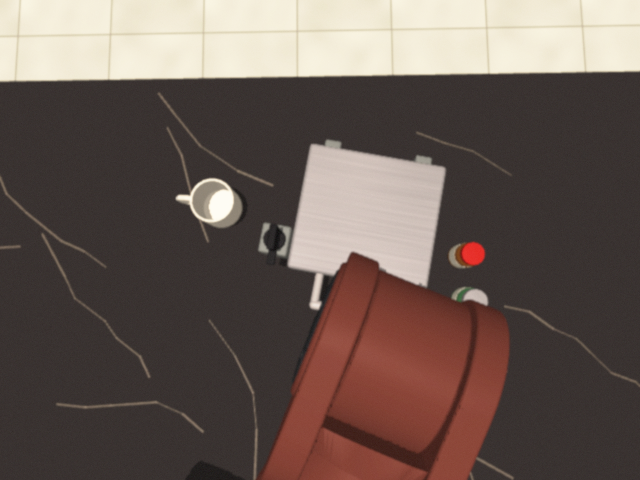

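The top view shows the latch arm at (273,260) pointing to the front, clear of the lid. Mug and jars are undisturbed. The wrist view shows the handle bar at u≈320, from v=120 to 340, centred between the pads. I'll come down with the fingers part closed so that one fits between bar and lid, allowing for the measured tip offset.

Request:
jog_arm --pt "105 -0.001 0.002 0 -0.5" --pt "105 -0.001 0.002 0.03 -0.5" --pt "105 -0.001 0.002 0.05 -0.5" --pt "105 -0.001 0.002 0.06 -0.5" --pt "105 -0.001 0.002 0.06 -0.5" --pt "105 -0.001 0.002 0.06 -0.5"

```text
t: 10.28
position: [0.4759, -0.0577, 0.1354]
orientation: [-0.637, 0.771, -0.0, 0.0]
contact_force: [0.4, 1.1, -0.2]
width: 0.0503
```

```bash
python3 - <<'E'
from h import *
from station import bot
s=bot.get_state();print(s['t'],s['width'],s['position'],s['contact_force'])
m=bot.camera_model("wrist");p,d=bot.snapshot("wrist");cv2.imwrite("pics/w7.png",p[:,:,::-1])
C=cloud(m,d)
for v in range(285,340,5): print(v,[tuple(float(x) for x in C[v,u].round(3)) for u in (225,235,245,255,265,385,395,405)])
togo(s,[.4757,-.0577,.066],169)
E
```

```text
10.275 0.05027847636870924 [ 0.47585596 -0.05767819  0.13544606] [ 0.36634107  1.13511172 -0.16721039]
285 [(0.536, -0.041, 0.055), (0.536, -0.032, 0.035), (0.54, -0.016, -0.001), (0.532, -0.015, -0.001), (0.525, -0.013, -0.001), (0.436, 0.004, -0.001), (0.429, 0.004, 0.0), (0.421, 0.006, 0.0)]
290 [(0.537, -0.038, 0.056), (0.537, -0.029, 0.036), (0.54, -0.013, 0.001), (0.533, -0.011, -0.001), (0.526, -0.009, -0.001), (0.437, 0.007, -0.0), (0.429, 0.009, -0.0), (0.422, 0.01, -0.0)]
295 [(0.538, -0.035, 0.056), (0.538, -0.025, 0.036), (0.541, -0.008, 0.0), (0.534, -0.007, -0.001), (0.527, -0.006, -0.0), (0.437, 0.012, -0.0), (0.43, 0.013, 0.0), (0.422, 0.015, -0.001)]
300 [(0.538, -0.032, 0.057), (0.503, -0.073, 0.152), (0.499, -0.072, 0.152), (0.535, -0.003, -0.0), (0.527, -0.002, -0.0), (0.438, 0.016, 0.0), (0.446, -0.062, 0.151), (0.443, -0.061, 0.152)]
305 [(0.539, -0.028, 0.056), (0.502, -0.073, 0.157), (0.498, -0.073, 0.157), (0.536, 0.001, -0.001), (0.528, 0.003, -0.0), (0.438, 0.02, -0.001), (0.447, -0.063, 0.157), (0.444, -0.062, 0.156)]
310 [(0.54, -0.026, 0.057), (0.501, -0
[... 481 characters left out ...]
.449, -0.061, 0.163), (0.446, -0.062, 0.167)]
325 [(0.502, -0.073, 0.171), (0.499, -0.073, 0.171), (0.499, -0.067, 0.161), (0.54, 0.018, -0.0), (0.532, 0.019, 0.001), (0.441, 0.037, -0.001), (0.449, -0.06, 0.164), (0.446, -0.062, 0.17)]
330 [(0.501, -0.073, 0.173), (0.498, -0.072, 0.173), (0.499, -0.066, 0.162), (0.541, 0.022, 0.001), (0.533, 0.024, -0.001), (0.441, 0.041, -0.0), (0.449, -0.058, 0.164), (0.447, -0.063, 0.173)]
335 [(0.501, -0.073, 0.176), (0.461, -0.132, 0.287), (0.499, -0.065, 0.163), (0.542, 0.027, -0.001), (0.535, 0.028, -0.001), (0.442, 0.045, -0.0), (0.449, -0.056, 0.164), (0.448, -0.063, 0.176)]
shift [0.     0.0002 0.0694] jaw 169.15 tilt 0.07
turn 0.15058858864696845
```

View pics/w7.png

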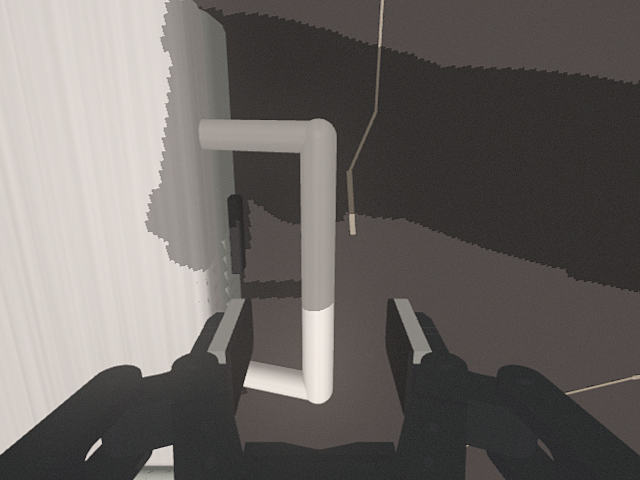

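The wrist view shows the pads at (235,310) and (405,310) straddling the bar at u≈318, with the tips at z≈0.152. Descending 68 mm and closing.

Request:
jog_arm --force 60 --pt "105 0 0 0.03 0" --pt "105 0 0 0.055 0" --pt "105 0 0 0.068 0" --pt "105 0 0 0.068 0" --pt "105 0 0 0.068 0" --pt "200 0 0 0.068 0" --pt "255 0 0 0.068 0" --pt "255 0 0 0.068 0" --pt "255 0 0 0.068 0" --pt "255 0 0 0.068 0"

```text
t: 11.58
position: [0.4766, -0.0579, 0.0675]
orientation: [-0.637, 0.771, -0.001, 0.001]
contact_force: [6.0, -0.1, 2.2]
width: 0.0144
```

```bash
python3 - <<'E'
from h import *
from station import bot
s=bot.get_state();print(s['t'],s['width'],s['position'],s['contact_force'],s['moment'])
togo(s,[.4757,-.0577,.066],169)
E
```

```text
11.575 0.0143998586622472 [ 0.47658867 -0.0578532   0.0674504 ] [ 5.98480476 -0.09034595  2.18604591] [-0.02216054 -1.03547271 -0.01138732]
shift [0.     0.0009 0.0014] jaw 169.15 tilt 0.15
turn 0.15130578651417181
```

Gripped at 14.4 mm. Raising the lid along its arc to about 25° (tool −y is grill +x), then checking.

Request:
jog_arm --pt "255 0 -0.0018 -0.0124 0" --pt "255 0 -0.0042 -0.0247 0" --pt "255 0 -0.0071 -0.0369 0" --pt "255 0 -0.0106 -0.0489 0" --pt "255 0 -0.0145 -0.0608 0" --pt "255 0 -0.019 -0.0725 0" --pt "255 0 -0.024 -0.084 0" --pt "255 0 -0.0295 -0.0953 0" --pt "255 0 -0.0355 -0.1063 0" --pt "255 0 -0.0419 -0.1171 0" --pt "255 0 -0.0419 -0.1171 0" --pt "255 0 -0.0419 -0.1171 0"

```text
t: 13.08
position: [0.5156, -0.0654, 0.1842]
orientation: [-0.637, 0.771, 0.001, -0.001]
contact_force: [-8.6, -2.2, 0.5]
width: 0.0139
```

```bash
python3 - <<'E'
from h import *
from station import bot
s=bot.get_state();print(s['t'],s['width'],s['position'],s['contact_force'],s['moment'])
p,d=bot.snapshot("scene");cv2.imwrite("pics/s8.png",p[:,:,::-1])
E
```

```text
13.075 0.01389079649832494 [ 0.5155616  -0.06536115  0.18420939] [-8.64904607 -2.20154534  0.46234949] [-0.26730732  1.81459533 -0.03314352]
```

View pics/s8.png

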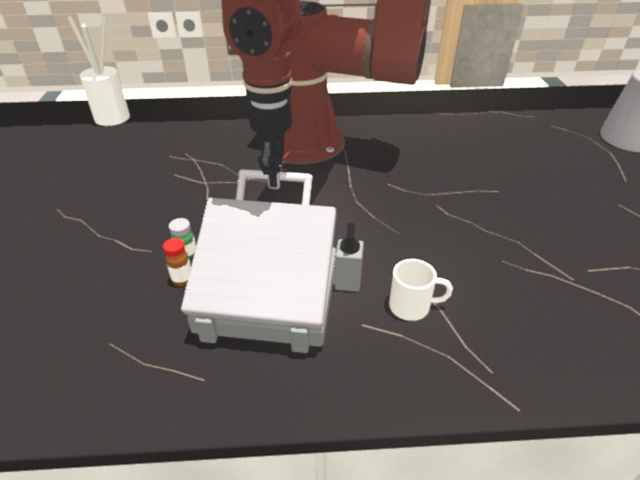

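The scene view shows the lid following, with the handle at (275,178) in the fingers, and the latch knob turned with mug and jars in place. Continuing to 50°.

Request:
jog_arm --pt "255 0 -0.0065 -0.0104 0" --pt "255 0 -0.0138 -0.0206 0" --pt "255 0 -0.0216 -0.0304 0" --pt "255 0 -0.0298 -0.0399 0" --pt "255 0 -0.0384 -0.049 0" --pt "255 0 -0.0474 -0.0577 0" --pt "255 0 -0.0568 -0.066 0" --pt "255 0 -0.0665 -0.0739 0" --pt "255 0 -0.0766 -0.0814 0" --pt "255 0 -0.087 -0.0884 0" --pt "255 0 -0.087 -0.0884 0" --pt "255 0 -0.087 -0.0884 0"

```text
t: 14.62
position: [0.6005, -0.0819, 0.2758]
orientation: [-0.637, 0.771, -0.0, -0.001]
contact_force: [-16.9, -0.6, 19.6]
width: 0.0142
```

```bash
python3 - <<'E'
from h import *
from station import bot
s=bot.get_state();print(s['t'],s['width'],s['position'],s['contact_force'],s['moment'])
for n in("scene","top","wrist"):
    m=bot.camera_model(n);p,d=bot.snapshot(n);cv2.imwrite(f"pics/{n}9.png",p[:,:,::-1])
    C=cloud(m,d);a=np.radians(-11);R=np.array([[np.cos(a),np.sin(a)],[-np.sin(a),np.cos(a)]])
    g=(C[...,:2]-np.array([.6445,-.0904]))@R.T;z=C[...,2]
    k=(d>0)&(abs(g[...,1])<.12)&(g[...,0]>-.06)&(g[...,0]<.115)&(z>.1)&(z<.30)
    # lid plane by RANSAC line in x,z over |y| outer strips
    X=np.c_[g[...,0][k],z[k]]
    if len(X)<200: print(n,len(X));continue
    rng=np.random.default_rng(0);best=0
    for _ in range(500):
        i,j=rng.choice(len(X),2,False);e=X[j]-X[i];L=np.linalg.norm(e)
        if L<.03: continue
        nn=np.array([-e[1],e[0]])/L;inl=abs((X-X[i])@nn)<.003
        if inl.sum()>best:best=inl.sum();B=inl
    c=X[B].mean(0);v=np.linalg.svd(X[B]-c,full_matrices=False)[2][0]
    print(n,len(X),best,"slope deg",np.degrees(np.arctan(-v[1]/v[0])),c)
E
```

```text
14.625 0.014186330847199025 [ 0.60049647 -0.08186235  0.27583432] [-16.92270615  -0.6323321   19.56547034] [ 0.10127371  3.92819953 -0.12957242]
scene 16326 15350 slope deg 49.28463510669216 [0.05100982 0.18685463]
top 1465 1178 slope deg 48.96500782811909 [0.04256662 0.19952679]
wrist 63443 48972 slope deg 48.90120580910589 [0.03147099 0.20785587]
```

View pics/scene9.png

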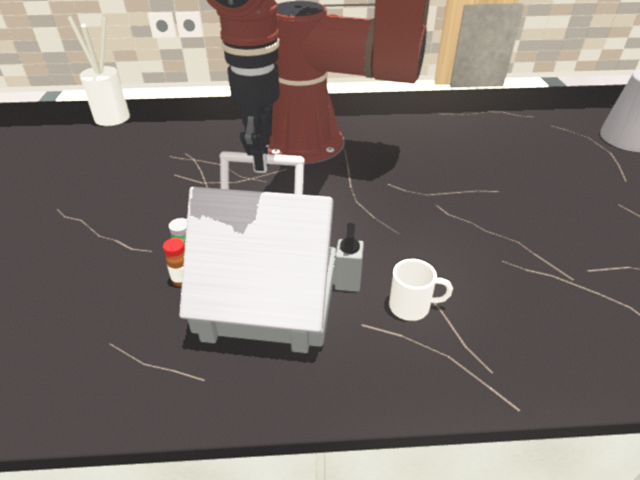

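View pics/wrist9.png

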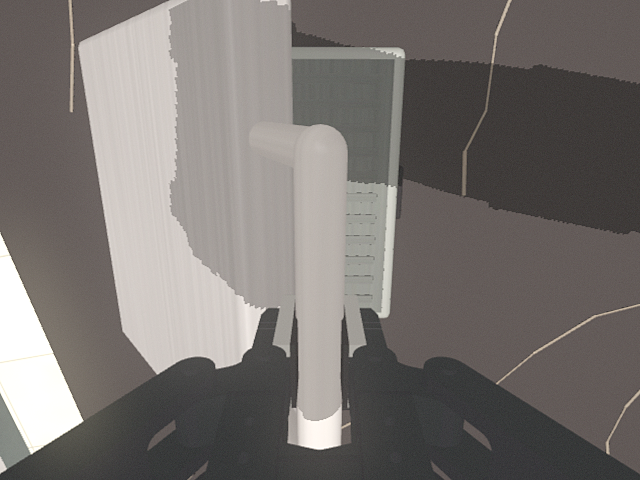

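All three cameras put the lid slope at about 49°, and the bar is between the pads. The wrist reads about 26 N along the lid's radius because my arc is a few mm short, so I'll relax that and add about 1°. I'll also check for bias on the first, shut-lid pictures.

```bash
cat > slope.py <<'E'
from h import *
def slope(m,d,zlo=.1,zhi=.3):
    C=cloud(m,d);a=np.radians(-11);R=np.array([[np.cos(a),np.sin(a)],[-np.sin(a),np.cos(a)]])
    g=(C[...,:2]-np.array([.6445,-.0904]))@R.T;z=C[...,2]
    k=(d>0)&(abs(g[...,1])<.11)&(g[...,0]>-.06)&(g[...,0]<.105)&(z>zlo)&(z<zhi)
    X=np.c_[g[...,0][k],z[k]];rng=np.random.default_rng(0);best=0
    for _ in range(500):
        i,j=rng.choice(len(X),2,False);e=X[j]-X[i];L=np.linalg.norm(e)
        if L<.03: continue
        nn=np.array([-e[1],e[0]])/L;inl=abs((X-X[i])@nn)<.003
        if inl.sum()>best:best=inl.sum();B=inl
    c=X[B].mean(0);v=np.linalg.svd(X[B]-c,full_matrices=False)[2][0]
    return best,np.degrees(np.arctan(-v[1]/v[0])),c
E
python3 - <<'E'
from slope import *
for n in("scene0","top0"):
    m=np.load(f'pics/{n}.npz');print(n,slope(m,m['d'],.085,.11))
E
```

```text
scene0 (np.int64(7287), np.float64(0.019148915341802117), array([0.02808421, 0.0972302 ]))
top0 (np.int64(10714), np.float64(-0.05332210583697911), array([0.02173962, 0.09763954]))
```

Request:
jog_arm --pt "255 0 -0.0006 -0.0016 0" --pt "255 0 -0.0012 -0.0032 0" --pt "255 0 -0.0018 -0.0047 0" --pt "255 0 -0.0018 -0.0047 0" --pt "255 0 -0.0018 -0.0047 0" --pt "255 0 -0.0018 -0.0047 0"

```text
t: 15.52
position: [0.6029, -0.0823, 0.2777]
orientation: [-0.637, 0.771, 0.0, -0.001]
contact_force: [-6.3, -3.2, 1.8]
width: 0.0138
```

```bash
python3 - <<'E'
from slope import *
from station import bot
s=bot.get_state();print(s['t'],s['width'],s['position'],s['contact_force'],s['qvel'].round(4))
for n in("scene","top","wrist"):
    m=bot.camera_model(n);p,d=bot.snapshot(n);print(n,slope(m,d))
    cv2.imwrite(f"pics/{n}10.png",p[:,:,::-1])
E
```

```text
15.525 0.013768843516151274 [ 0.60288233 -0.08234654  0.27767245] [-6.31235655 -3.19881236  1.80993677] [-0.0011 -0.0008  0.0005 -0.0004 -0.0011 -0.002 ]
scene (np.int64(12962), np.float64(49.915893712858235), array([0.04679984, 0.19406535]))
top (np.int64(765), np.float64(49.491934959361224), array([0.04073031, 0.20419195]))
wrist (np.int64(43549), np.float64(49.447013026452055), array([0.02943523, 0.21302616]))
```

The shut-lid pictures read 0.0° ± 0.05°, so the slope method has no bias. The lid is now at about 49.6° and the forces have dropped. One small nudge, then a one-second hold to check it stays steady.

Request:
jog_arm --pt "255 0 -0.0013 -0.0009 0" --pt "255 0 -0.0013 -0.0009 0" --pt "255 0 -0.0013 -0.0009 0" --pt "255 0 -0.0013 -0.0009 0" --pt "255 0 -0.0013 -0.0009 0" --pt "255 0 -0.0013 -0.0009 0" --pt "255 0 -0.0013 -0.0009 0" --pt "255 0 -0.0013 -0.0009 0" --pt "255 0 -0.0013 -0.0009 0"

```text
t: 16.8
position: [0.6046, -0.0826, 0.2791]
orientation: [-0.637, 0.771, -0.0, -0.0]
contact_force: [-5.3, -3.2, 4.2]
width: 0.014
```

```bash
python3 - <<'E'
from slope import *
from station import bot
s=bot.get_state();print(s['t'],s['width'],s['position'],s['contact_force'],s['qvel'].round(4))
for n in("scene","top","wrist"):
    m=bot.camera_model(n);p,d=bot.snapshot(n);print(n,slope(m,d))
    cv2.imwrite(f"pics/{n}11.png",p[:,:,::-1])
E
```

```text
16.8 0.01396214637025941 [ 0.60462885 -0.08255262  0.27911319] [-5.29194242 -3.20969911  4.16803711] [-0.0007 -0.0003  0.0019  0.0017 -0.0002  0.0019]
scene (np.int64(12980), np.float64(50.24708069598576), array([0.04730542, 0.19493032]))
top (np.int64(721), np.float64(49.80733338308289), array([0.04159764, 0.20473921]))
wrist (np.int64(42772), np.float64(49.857423008962506), array([0.03029755, 0.21377319]))
```

View pics/top11.png

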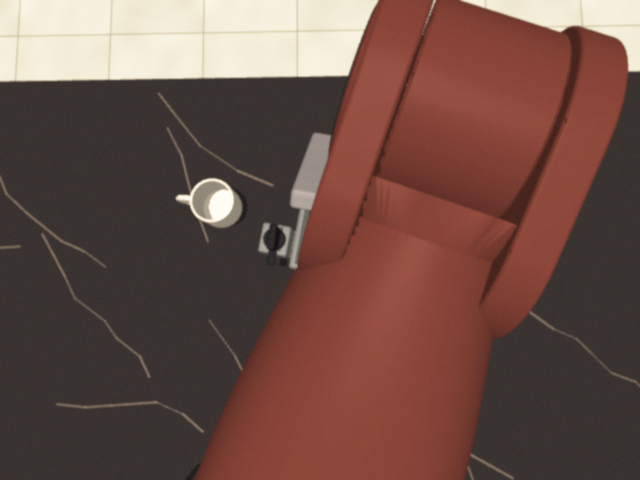

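View pics/scene11.png

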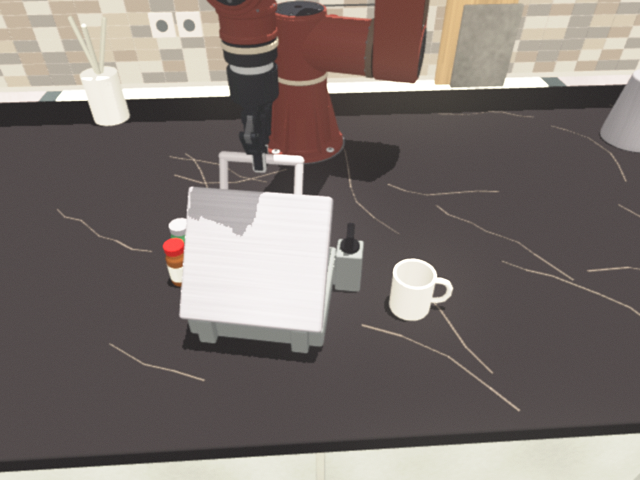

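The top view shows the mug unmoved at (213,203) and the latch arm at (272,260) still pointing to the front. The scene view shows the lid held by its handle at (260,163), with both jars standing at (178,262) and (180,232). The lid is at 50° within 0.3° and steady, so I'm handing in.

```bash
python3 -c "
from station import bot
print(bot.hand_in())"
```

```text
the job is handed in; nothing more can be done
None
```

I turned the latch knob about 86° clockwise with the lid shut. I then raised the lid by its handle and handed in at about 17 s, still holding it open at 50°.

**Last checks:**
- **Lid angle:** the three cameras gave 50.2°, 49.8° and 49.9°. The scene and top cameras had read 0.0° with the lid shut, so I see no bias there.
- **Hold:** the arm was still, the handle was between the pads, and about 7 N showed at the wrist.
- **Latch and bystanders:** the latch arm points to the front, clear of the lid. The mug and both jars look unmoved; the arm hid the jars from the top camera, so they were checked in the scene view only.

**What disagreed or went wrong:**
- **Finger position:** the tips really stand about 12 mm behind the reported TCP when shut, not 25 mm ahead of it. My first closing therefore shut on air above the knob. I measured the offset from the wrist depth picture and allowed for it in both grasps.
- **Width reading:** it was 13 to 14 mm on the 14 mm knob and about 14 mm on the 16 mm bar, so slightly low.
- **Lifting arc:** my path ran a few mm short of the lid's radius. The wrist force rose to about 26 N for a moment before I corrected it.

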